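# Two-button start of the welding positioner

### The arm

A 6-joint arm with a two-finger parallel gripper is mounted at the origin on a cart in front of the work surface, level with it; the furniture and walls round the work are solid. World frame = base frame: x ahead of the robot, y to its left, z up, the work surface at z = 0. Lengths are in m, angles in rad, forces in N, time in s.
With the tool pointing down it reaches from about 0.275 to 0.825 m from the base axis. Payload 4.9 kg.
Tool frame: the origin (TCP) lies midway between the tips of the shut fingers; the grasp point (between the pads) lies 19 mm behind it (manip.tcp_to_grasp is the distance from the TCP to the grasp point, in m); z points along the fingers, y is the line along which they close (so a half turn about z gives the same grasp; the last joint's range is limited). The gripper opens to 85 mm and grips with 20 to 120 N. Pads are 22 mm wide; open, the fingers measure 114 mm over their backs; the gripper's body (76 mm by 85 mm) begins 54 mm behind the grasp point. The pads swing forward as they close: fully open they stand 13 mm farther back than shut.
Start: joints at [-1.359, 0.326, -0.193, 1.052, 0, 1.437], TCP at [0.186, -0.517, 0.231] pointing down, gripper open.
Joint ranges: [-2.65, 2.65], [-0.97, 1.79], [-1.3, 1.35], [-1.93, 2.1], [-1.47, 1.37], [-3.14, 3.14]. Speed limits (rad/s): [2.57, 2.57, 3.14, 3.14, 3.14, 3.14].

### API

Orientations are given as a unit quaternion [w, x, y, z].
In Python, from rig import manip gives the robot as it stands.
- The arm moves only by the shell command python3 -m pendant 'ROWS' [FORCE]. ROWS is JSON, a list that holds one entry, the list of rows, each a list of 7 numbers: the shift along the tool's x, y, z in cm, then the turn, a rotation vector about the tool's x, y, z in degrees, then the opening, from 0 (shut) to 1 (fully open). In form: [[[dx, dy, dz, wx, wy, wz, grip], ...]]. A call has 1 to 20 rows; each row shifts and turns the commanded pose from where the row before left it, along the tool's axes as they then stand; what a row does not reach is not made up. A row lasts 1/8 s, in which the tool goes at most 62.5 mm and 10.7 degrees, less where a joint would pass 70% of its speed; a pose out of reach is approached as far as the arm can. A call with a gripper value outside its range is refused whole. The fingers move at their own pace and stop on an object; FORCE is the grip in N (left out, the last holds). Time passes only in rows, so rows that do not move let the fingers close. It gives the time, the measured TCP pose, the force, the opening and the grip force at its end, in the units of the state.
- manip.get_state(): the state, without advancing time (a new reading comes with each control period).
- manip.capture(name): name is "scene" or "top"; returns a dict with "image" (400x640x3 uint8, blue, green, red), "z_map" (400x640 float32, m along the optical axis (not along the pixel's ray), 0 where there is no reading), "intrinsics" (3x3 intrinsics, pixels), "pose" (4x4, takes a point from camera to world coordinates). Camera axes: x right, y up, looking along -z (the intrinsics and any distortion apply to the point x, -y, -z); pixel columns grow to the right and rows downward; lengths in m; the calibration is good to about 2 mm. A picture is of the moment at which its call begins.
- manip.finish_job(): hands the job in; it is judged then, once.
Trained networks look in the newest picture that a camera, given by its name, has taken for a name from the list of things; names that differ only in an ending like _2 or _b are one class to them, and where a whole thing is asked for, a point or a joint stands for the part that bears it (a point fixed in the world has none). Each returns a list of dicts, best first, with "score" (0 to 1); they miss things now and then, are a little off and sometimes report something else, mostly with a low value. They report only what shows in the picture. A call takes as long as a camera call.
- manip.search_frame(name, camera): "point" ([column, row] in pixels, amid what is visible of it).
- manip.cut_out(name, camera): "mask" (400x640 bool, what is visible of it) and "point" ([column, row] in pixels, amid what is visible of it).
- manip.landmark_of(name, camera): "point" ([column, row] in pixels: a listed point, or the origin of a listed thing).
The state is a dict: "time": time; "q": joint angles; "qvel": joint speeds; "joint_torque": joint torques, N m; "ee_pos": TCP position; "tcp_rot": TCP orientation; "contact_force": force on the tool from outside, world axes, zero at the start; "ft_torque": the same for the moment, N m; "width": finger opening in m; "finger_force": force on a finger pad.
Only numpy, scipy, OpenCV 4.12 (cv2) and the standard library are available. Lean on these libraries where they do the work, as an engineer would, in place of code of your own. Each camera call takes 0.05 s, during which the arm holds its last target. There are 200 camera calls.

### The job

Start the welding positioner at the control station with the two round buttons: push its sliding guard fully back off the buttons, then press both round buttons all the way down together with the two fingertips, never one alone, hold them down for two seconds, and let both come up again. Leave the guard back, do not press the square keys of the other box, and leave the loose things (pipe offcut, nut, tape measure) where they stand, neither gripped nor lifted.

Things in the scene. Friction and masses are not known exactly. Their poses are not given: they have to be found in the camera images.
- station: start station, a fixed dark steel control box 150 x 130 mm with a paler grey face plate 52 mm above its underside. Origin: centre of its underside, on the bench; x points from its front (near) edge to its rear, y to its left, z up. It carries the two round buttons (30 mm in front of the centre, 60 mm apart) and the guard, which slides on two dark rails at y = +-57 mm whose tops are 70 mm above the underside
- start_left_top (a point): centre of the top of the left round start button (black, 26 mm diameter), at x -30, y +30, z 67 mm in the station's frame when up. Steel collar of 34 mm diameter round it, 55 mm above the underside. Covered by the guard until that is pushed back
- start_right_top (a point): the same for the right round start button, at x -30, y -30, z 67 mm in the station's frame when up
- start_left (a joint): travel of the left round button, m: 0 up, 0.008 fully down; springs back; 1.3 N to begin, 4 N at the bottom
- start_right (a joint): the same for the right round button
- guard (a joint): travel of the guard, m: 0 over the buttons, 0.07 fully back (station's +x). An aluminium plate 56 x 122 mm, 4 mm thick, its top 74.5 mm above the station's underside. It may start up to 15 mm open; it needs about 2 N and stays where it is left
- guard_lip (a point): middle of the upright lip along the guard's front edge, at the top of its near face: the lip is 100 mm wide and stands 20 mm above the plate, and behind it a sheet slopes down to the plate's rear edge; this point is at x -59, y 0, z 94.5 mm in the station's frame with the guard at 0, x +11 mm with the guard fully back. Moves with the guard; push the near face towards the station's +x
- jog_box: jog box, a fixed dark steel box 100 x 130 mm with a paler grey face plate 52 mm high and two black square keys 26 x 26 mm, 60 mm apart across it, tops 65 mm above its underside, no guard. Origin: centre of its underside, axes as for the station. It stands beside the station, on either side. Leave alone
- jog_left (a joint): travel of its left square key, m: 0 up, 0.008 down
- jog_right (a joint): travel of its right square key, m: 0 up, 0.008 down
- pipe: loose rusty pipe offcut, 42 mm diameter, 70 mm tall, upright; origin at its underside. Leave alone
- nut: loose hexagon nut, 30 x 34 x 16 mm; origin at its underside. Leave alone
- tape: loose yellow tape measure, 68 x 80 x 31 mm; origin at its underside. Leave alone

How it is judged:
On the way, in this order (a step that is already met when the one before it is completed fails the run):
1. the guard is pushed fully back (to within 8 mm) (value of joint guard above 0.062 m), for 0.2 s.
2. both round buttons are held at least 6 mm down by the fingers for two seconds (1.8 s counts) (value of joint each of start_left, start_right above 0.006 m and contact force between the fingers and start_left above 0.5 N and contact force between the fingers and start_right above 0.5 N), for 1.8 s.
3. both round buttons are up again (value of joint each of start_left, start_right below 0.001 m), for 0.2 s.
At the end, for the whole second after the job is handed in: The guard is back (at least 60 mm of its 70 mm), all four buttons and keys are up (within 1 mm), and the pipe offcut, nut and tape measure are within 20 mm of where they stood (all of step 3 and value of joint guard above 0.06 m and value of joint each of jog_left, jog_right below 0.001 m and distance of each of pipe, nut, tape from where it was at the start of the episode below 0.02 m); the robot touches nothing.
It fails at once if one round button is pressed alone (more than 6 mm down while the other is less than 1.5 mm down) ((value of joint start_left above 0.006 m and value of joint start_right below 0.0015 m) or (value of joint start_right above 0.006 m and value of joint start_left below 0.0015 m)).
It fails at once if a square key of the jog box is pressed (more than 3 mm) (value of joint any of jog_left, jog_right above 0.003 m).
It fails at once if a loose thing is moved or lifted (more than 20 mm) (distance of any of pipe, nut, tape from where it was at the start of the episode above 0.02 m).
It also fails if it takes over 48 s, if anything falls off the work surface, if the arm or the gripper's body presses on something with over 40 N, if the wrist force passes 120 N, or if a joint passes its speed limit or range.

## Working session

There is one attempt and no reset: what is moved stays moved. The work goes in short steps, Python scripts to look and compute and a shell command to move; the robot and the scene stay as the last step left them, time stands still between calls to the robot, and variables do not carry over. Pictures are saved under pics/ and viewed, at most 10 in all, crops included, and the job is handed in when it is done.

```bash
mkdir -p pics
cat > h.py <<'E'
import numpy as np,cv2
from rig import manip
def world(c,p,r=2):
    u,v=int(round(p[0])),int(round(p[1])); z=c["z_map"][max(v-r,0):v+r+1,max(u-r,0):u+r+1]; z=np.median(z[z>0])
    K=c["intrinsics"]; P=np.array([(p[0]-K[0,2])/K[0,0]*z,-(p[1]-K[1,2])/K[1,1]*z,-z,1]); return (c["pose"]@P)[:3]
def cloud(c):
    K=c["intrinsics"];z=c["z_map"];v,u=np.mgrid[:400,:640]
    P=np.stack([(u-K[0,2])/K[0,0]*z,-(v-K[1,2])/K[1,1]*z,-z],-1); return P@c["pose"][:3,:3].T+c["pose"][:3,3]
E
python3 - <<'E'
from h import *
s=manip.get_state();print({k:np.round(s[k],3) for k in("time","q","ee_pos","tcp_rot","width","contact_force")})
for n in("scene","top"):
    c=manip.capture(n);cv2.imwrite(f"pics/{n}1.png",c["image"]);print(n,np.round(c["pose"],3).tolist())
    for t in("station","guard_lip","start_left_top","start_right_top","jog_box","pipe","nut","tape"):
        L=manip.landmark_of(t,n)[:1]
        for l in L: print(t,round(l["score"],2),np.round(l["point"]),np.round(world(c,l["point"]),3))
E
```

```text
{'time': np.float64(0.0), 'q': array([-1.359,  0.327, -0.194,  1.052,  0.   ,  1.437]), 'ee_pos': array([ 0.186, -0.517,  0.23 ]), 'tcp_rot': array([-0.001,  0.985,  0.172, -0.   ]), 'width': np.float64(0.085), 'contact_force': array([-0.003, -0.57 , -0.128])}
scene [[-0.762, 0.47, -0.445, 0.159], [-0.647, -0.545, 0.533, 0.659], [0.008, 0.694, 0.72, 0.718], [0.0, 0.0, 0.0, 1.0]]
station 0.97 [263. 254.] [0.533 0.35  0.089]
guard_lip 0.58 [279. 245.] [0.528 0.316 0.087]
jog_box 0.64 [371. 188.] [0.507 0.067 0.052]
pipe 0.75 [377. 280.] [0.374 0.235 0.036]
nut 0.56 [423. 231.] [0.379 0.067 0.013]
tape 0.7 [266. 176.] [0.712 0.167 0.028]
top [[-0.004, 0.996, -0.085, 0.489], [-1.0, -0.002, 0.027, 0.189], [0.026, 0.085, 0.996, 0.938], [0.0, 0.0, 0.0, 1.0]]
station 0.9 [266. 191.] [0.574 0.293 0.078]
guard_lip 0.92 [254. 211.] [0.532 0.316 0.093]
jog_box 0.86 [392. 208.] [0.54  0.025 0.052]
pipe 0.58 [305. 278.] [0.388 0.215 0.005]
nut 0.42 [380. 278.] [ 0.386  0.047 -0.   ]
tape 0.81 [333. 127.] [0.723 0.152 0.03 ]
```

Run:
```python
from h import *
c=manip.capture("top");P=cloud(c);z=P[...,2];ok=c["z_map"]>0
# rails/box: everything in station region
S=ok&(P[...,0]>.40)&(P[...,0]<.72)&(P[...,1]>.15)&(P[...,1]<.45)
for lo,hi,n in((.045,.1,"box"),(.085,.1,"lip")):
    m=S&(z>lo)&(z<hi);Q=P[m][:,:2].astype(np.float32);r=cv2.minAreaRect(Q);print(n,m.sum(),r,cv2.boxPoints(r).round(3).tolist())
for n in("station","jog_box","guard_lip"):
    l=manip.cut_out(n,"top")[:1]
    for d in l:
        m=d["mask"]&ok&(z>.03);r=cv2.minAreaRect(P[m][:,:2].astype(np.float32));print(n,d["score"],m.sum(),np.round(np.percentile(z[m],[5,50,95]),3),r)
a=c["image"][90:320,180:480];cv2.imwrite("pics/top2.png",cv2.resize(a,None,fx=2.6,fy=2.6))
```

```text
box 4232 ((0.5293916463851929, 0.2983846664428711), (0.2793445289134979, 0.1632266342639923), 7.274239540100098) [[0.38100001215934753, 0.3619999885559082], [0.4009999930858612, 0.20000000298023224], [0.6779999732971191, 0.23499999940395355], [0.6579999923706055, 0.3970000147819519]]
lip 701 ((0.5479158163070679, 0.3106883764266968), (0.09954972565174103, 0.03669215738773346), 80.97334289550781) [[0.5220000147819519, 0.2639999985694885], [0.5580000281333923, 0.2590000033378601], [0.5740000009536743, 0.3569999933242798], [0.5379999876022339, 0.3630000054836273]]
station 0.64 4221 [0.048 0.053 0.093] ((0.5877923965454102, 0.30429136753082275), (0.1300496906042099, 0.16267256438732147), 81.00215911865234)
jog_box 0.85 2787 [0.047 0.052 0.065] ((0.5497877597808838, 0.014874875545501709), (0.11203720420598984, 0.13079549372196198), 12.0311279296875)
guard_lip 0.81 1576 [0.073 0.083 0.094] ((0.5596095323562622, 0.30904752016067505), (0.12233982235193253, 0.060257863253355026), 81.20531463623047)
```

View pics/top2.png

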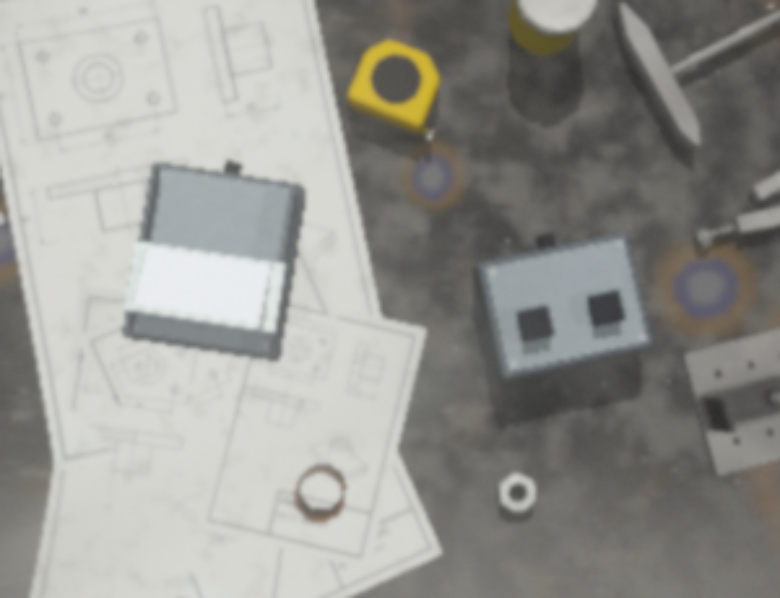

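View pics/scene1.png

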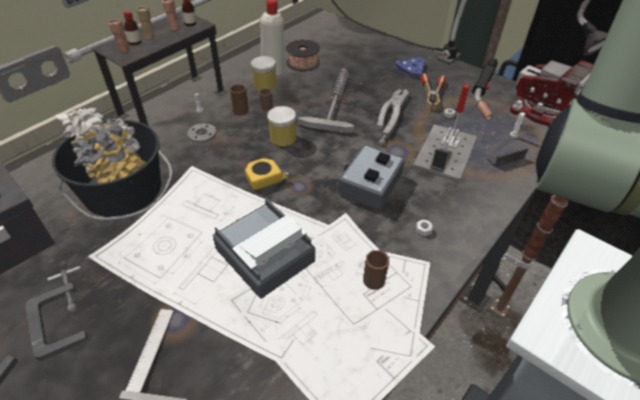

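The top crop shows the station (white guard over its front half, lip edge near crop row 320) turned about -9°. The jog box is to its right around (563, 305), with the pipe and nut in front and the tape behind. The scene view confirms there's nothing tall between the arm and the station, so I'm swinging over on an arc at constant height.

```bash
python3 -m pendant '[[[5.6,-0.16,0,0,0,-5.8,0.56],[5.6,-0.16,0,0,0,-5.8,0.56],[5.6,-0.16,0,0,0,-5.8,0.56],[5.6,-0.16,0,0,0,-5.8,0.56],[5.6,-0.16,0,0,0,-5.8,0.56],[5.6,-0.16,0,0,0,-5.8,0.56],[5.6,-0.16,0,0,0,-5.8,0.56],[5.6,-0.16,0,0,0,-5.8,0.56],[5.6,-0.16,0,0,0,-5.8,0.56],[5.6,-0.16,0,0,0,-5.8,0.56],[5.6,-0.16,0,0,0,-5.8,0.56],[5.6,-0.16,0,0,0,-5.8,0.56],[5.6,-0.16,0,0,0,-5.8,0.56],[5.6,-0.16,0,0,0,-5.8,0.56],[5.6,-0.16,0,0,0,-5.8,0.56],[5.6,-0.16,0,0,0,-5.8,0.56]]]'
cat >> h.py <<'E'
from scipy.spatial.transform import Rotation as R
def goto(p,yaw):  # tool-frame shift (cm) & turn (deg) to world p, tool down, tool x at yaw deg
    s=manip.get_state();q=s["tcp_rot"];A=R.from_quat([q[1],q[2],q[3],q[0]])
    B=R.from_matrix(np.array([[np.cos(np.radians(yaw)),np.sin(np.radians(yaw)),0],[np.sin(np.radians(yaw)),-np.cos(np.radians(yaw)),0],[0,0,-1]]))
    print("shift cm",(A.inv().apply(np.array(p)-s["ee_pos"])*100).round(2),"turn",(A.inv()*B).as_rotvec(degrees=True).round(2),"F",np.round(s["contact_force"],2),"w",round(float(s["width"]),4),"pos",np.round(s["ee_pos"],4),"t",s["time"])
E
python3 - <<'E'
from h import *
u=np.array([.987,-.160]);p=np.array([.530,.3135])-.05*u
goto([*p,.2],170.8);print(np.round(manip.get_state()["q"],2))
E
```

```text
time: 3.1
ee_pos: [0.5257, 0.2108, 0.2313]
tcp_rot: [0.0, 0.553, 0.833, 0.0]
contact_force: [0.7, -0.1, 0.1]
width: 0.048
finger_force: 0.0
shift cm [11.95  0.13  3.13] turn [ 3.0e-02  2.0e-02 -5.8e+01] F [ 0.7  -0.11  0.05] w 0.048 pos [0.5257 0.2108 0.2313] t 3.1
[ 0.25  0.36 -0.15  1.06  0.    1.42]
```

```bash
python3 -m pendant '[[[6,0.07,0,0,0,0,0.56],[6,0.06,0,0,0,0,0.56],[0,0,1,0,0,-9.7,0.56],[0,0,2,0,0,-9.7,0.56],[0,0,2,0,0,-9.7,0.56],[0,0,2,0,0,-9.6,0.56],[0,0,2,0,0,-9.6,0.56],[0,0,1,0,0,-9.7,0.56],[0,0,0,0,0,0,0.56]]]'
python3 - <<'E'
from h import *
u=np.array([.987,-.160]);p=np.array([.530,.3135])-.05*u
goto([*p,.081],170.8);print(np.round(manip.get_state()["q"],2))
for n in("scene","top"):
    c=manip.capture(n);cv2.imwrite(f"pics/{n}3.png",c["image"][110:390,140:460])
E
```

```text
time: 4.22
ee_pos: [0.4804, 0.32, 0.1304]
tcp_rot: [-0.001, 0.083, 0.997, -0.0]
contact_force: [-0.2, 0.8, 0.7]
width: 0.0475
finger_force: 0.0
shift cm [-0.01  0.16  4.94] turn [-0.06 -0.09 -0.3 ] F [-0.18  0.82  0.67] w 0.0475 pos [0.4804 0.32   0.1304] t 4.225
[ 0.46  0.46 -0.26  0.85  0.    0.63]
```

View pics/scene3.png

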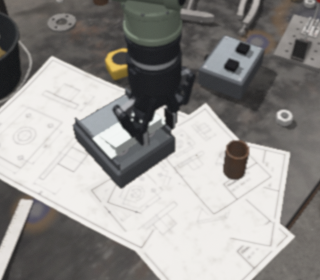

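The fingers hang in front of the lip, around crop pixel (150, 130), clear of the pipe. Next I lower and push.

```bash
python3 -m pendant '[[[0,0.16,2.5,0,0,-0.3,0.56],[0,0,2.4,0,0,0,0.56],[-1.5,0,0,0,0,0,0.56],[-1.5,0,0,0,0,0,0.56],[-1,0,0,0,0,0,0.56],[-1,0,0,0,0,0,0.56],[-1,0,0,0,0,0,0.56],[-1,0,0,0,0,0,0.56],[-1,0,0,0,0,0,0.56],[0,0,0,0,0,0,0.56]]]'
python3 - <<'E'
from h import *
goto([.48,.32,.13],170.8)
c=manip.capture("top");P=cloud(c)
for l in manip.landmark_of("guard_lip","top")[:1]+manip.landmark_of("station","top")[:1]: print(l["score"],l["point"],world(c,l["point"]).round(3))
E
```

```text
time: 5.58
ee_pos: [0.5615, 0.3087, 0.0821]
tcp_rot: [0.001, 0.08, 0.997, -0.0]
contact_force: [0.5, 0.1, -0.8]
width: 0.0478
finger_force: 0.0
shift cm [ 8.22 -0.19 -4.8 ] turn [-0.03  0.07  0.06] F [ 0.52  0.15 -0.79] w 0.0478 pos [0.5615 0.3087 0.0821] t 5.575
0.83 [256.8, 188.6] [0.533 0.248 0.523]
0.82 [264.3, 193.2] [0.54  0.257 0.396]
```

```bash
python3 -m pendant '[[[-0.5,0,0,0,0,0,0.56],[-0.5,0,0,0,0,0,0.56],[-0.2,0,0,0,0,0,0.56],[0,0,0,0,0,0,0.56]]]'; python3 -m pendant '[[[-0.3,0,0,0,0,0,0.56],[0,0,0,0,0,0,0.56]]]';python3 -m pendant '[[[-0.3,0,0,0,0,0,0.56],[0,0,0,0,0,0,0.56]]]'
```

```text
time: 6.22
ee_pos: [0.5724, 0.3072, 0.0821]
tcp_rot: [0.0, 0.079, 0.997, -0.0]
contact_force: [-0.2, -0.1, -0.8]
width: 0.0475
finger_force: 0.4
time: 6.48
ee_pos: [0.5753, 0.3067, 0.0822]
tcp_rot: [0.0, 0.079, 0.997, -0.0]
contact_force: [-0.7, -0.7, -0.1]
width: 0.0478
finger_force: 0.6
time: 6.72
ee_pos: [0.5783, 0.3062, 0.0822]
tcp_rot: [0.0, 0.079, 0.997, -0.0]
contact_force: [-0.9, -0.1, -1.1]
width: 0.0476
finger_force: 0.6
```

```bash
for i in 1; do python3 -m pendant '[[[-0.3,0,0,0,0,0,0.56],[0,0,0,0,0,0,0.56]]]';python3 -m pendant '[[[-0.3,0,0,0,0,0,0.56],[0,0,0,0,0,0,0.56]]]';python3 -m pendant '[[[-0.3,0,0,0,0,0,0.56],[0,0,0,0,0,0,0.56]]]'; done
python3 - <<'E'
from h import *
for n in ("top","scene"):
    c=manip.capture(n);cv2.imwrite(f"pics/{n}4.png",cv2.resize(c["image"][110:310,160:400],None,fx=3,fy=3))
E
```

```text
time: 6.98
ee_pos: [0.5794, 0.3061, 0.0821]
tcp_rot: [-0.002, 0.079, 0.997, 0.0]
contact_force: [-7.2, -0.1, 2.9]
width: 0.0475
finger_force: 3.1
time: 7.22
ee_pos: [0.5795, 0.3061, 0.0821]
tcp_rot: [-0.004, 0.078, 0.997, 0.0]
contact_force: [-12.8, 0.4, 7.6]
width: 0.0477
finger_force: 6.7
time: 7.48
ee_pos: [0.5796, 0.3061, 0.082]
tcp_rot: [-0.007, 0.078, 0.997, 0.0]
contact_force: [-21.3, 2.1, 12.4]
width: 0.0474
finger_force: 10.4
```

View pics/scene4.png

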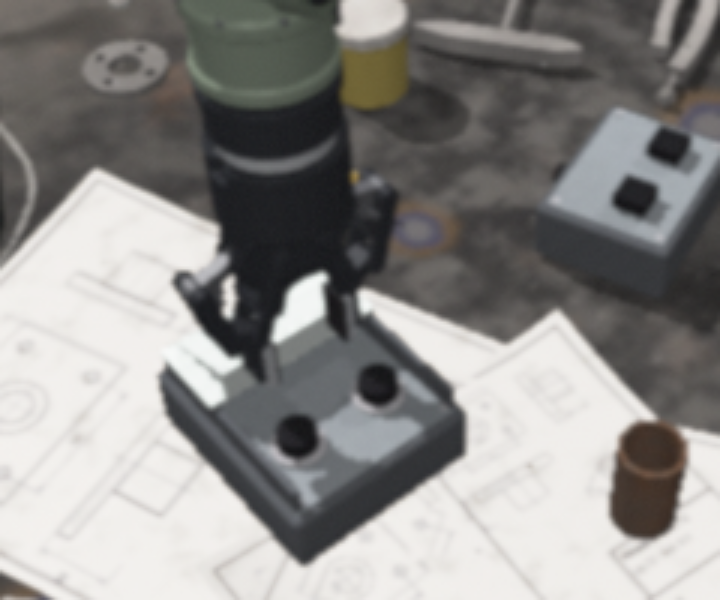

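The guard is back on its stop: force climbed to 21 N and the motion ended. Both round buttons are uncovered, at crop (297, 435) and (378, 385). I'll measure them now, while the fingers aren't blocking the view.

```bash
python3 - <<'E'
from h import *
c=manip.capture("scene");P=cloud(c);ok=c["z_map"]>0
B={}
for n in("start_left_top","start_right_top"):
    for l in manip.landmark_of(n,"scene")[:1]: print(n,round(l["score"],2),np.round(l["point"]),world(c,l["point"]).round(4))
g=c["image"].max(2);z=P[...,2]
m=(ok&(g<60)&(z>.058)&(z<.075)&(P[...,0]>.50)&(P[...,0]<.60)&(P[...,1]>.24)&(P[...,1]<.38)).astype(np.uint8)
n,L,st,ce=cv2.connectedComponentsWithStats(m)
for i in range(1,n):
    if st[i,4]>25:
        Q=P[L==i];print(st[i],ce[i].round(1),Q.mean(0).round(4),Q.min(0).round(4),Q.max(0).round(4))
        T=Q[Q[:,2]>np.percentile(Q[:,2],90)-.003];print(" top",len(T),T.mean(0).round(4),((T.min(0)+T.max(0))/2).round(4))
E
python3 -m pendant '[[[1.5,0,0,0,0,0,0.56],[1.5,0,0,0,0,0,0.56],[0,0,-2,0,0,0,0.56],[1.5,0,-1,0,0,0,0.56],[0,0,0,0,0,0,0.56]]]'
python3 -c "
from h import *
goto([.55,.31,.1],170.9)"
```

```text
start_left_top 0.73 [258. 248.] [0.5629 0.334  0.0659]
start_right_top 0.67 [286. 237.] [0.5418 0.2839 0.0671]
[280 231  13  14 135] [285.6 237.5] [0.5424 0.285  0.0659] [0.5313 0.2718 0.0582] [0.5569 0.2955 0.0698]
 top 95 [0.5436 0.2839 0.0672] [0.5432 0.2836 0.0676]
[253 249  13  14 142] [258.6 255. ] [0.5513 0.3442 0.066 ] [0.5406 0.3315 0.0581] [0.5656 0.3551 0.0697]
 top 107 [0.5526 0.3431 0.0671] [0.5531 0.3431 0.0676]
time: 8.35
ee_pos: [0.5419, 0.3126, 0.1133]
tcp_rot: [0.001, 0.079, 0.997, 0.0]
contact_force: [0.6, -0.0, -0.0]
width: 0.0479
finger_force: 0.0
shift cm [-0.84 -0.13  1.33] turn [0.05 0.06 0.06] F [ 0.61 -0.01 -0.01] w 0.0479 pos [0.5419 0.3126 0.1133] t 8.35
```

```bash
python3 -c "
from h import *
goto([.5487,.3130,.072],171)"
python3 -m pendant '[[[-0.7,0,1,0,0,0,0.56],[0,-0.06,1.6,0,0,0,0.56],[0,0,1.2,0,0,0,0.56],[0,0,0,0,0,0,0.56]]]'
python3 - <<'E'
from h import *
goto([.5487,.3130,.06],171)
c=manip.capture("scene");cv2.imwrite("pics/scene5.png",cv2.resize(c["image"][180:290,200:340],None,fx=5,fy=5,interpolation=cv2.INTER_CUBIC))
E
```

```text
shift cm [-0.66  0.15  4.13] turn [ 0.05  0.06 -0.04] F [ 0.61 -0.01 -0.01] w 0.0479 pos [0.5419 0.3126 0.1133] t 8.35
time: 8.85
ee_pos: [0.5479, 0.3096, 0.0719]
tcp_rot: [-0.002, 0.079, 0.997, -0.001]
contact_force: [-0.4, -0.4, -0.7]
width: 0.0479
finger_force: 0.0
shift cm [-0.03  0.35  1.19] turn [-0.12 -0.2  -0.1 ] F [-0.38 -0.42 -0.72] w 0.0479 pos [0.5479 0.3096 0.0719] t 8.85
```

View pics/scene5.png

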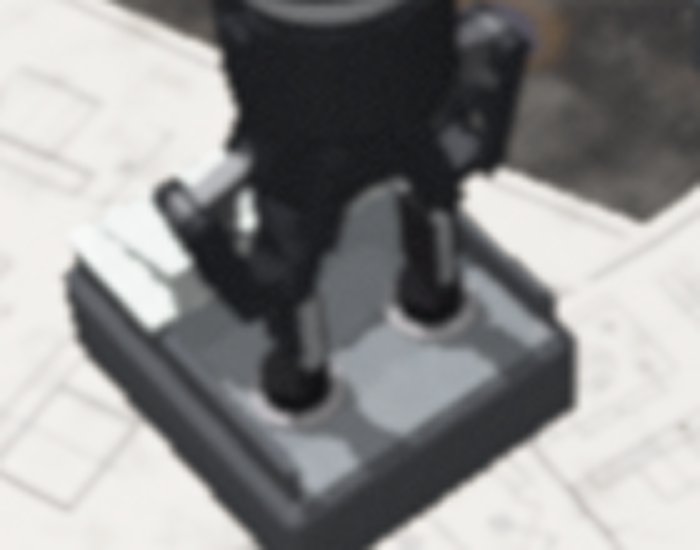

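The fingertips stand just above the buttons, near (300, 365) and (430, 275). They need to go 3.5 mm towards the left button before pressing.

```bash
python3 -m pendant '[[[-0.05,0.35,0,0,0,0,0.56],[0,0,0.3,0,0,0,0.56],[0,0,0,0,0,0,0.56]]]'; python3 -m pendant '[[[0,0,0.3,0,0,0,0.56],[0,0,0,0,0,0,0.56]]]';python3 -m pendant '[[[0,0,0.3,0,0,0,0.56],[0,0,0,0,0,0,0.56]]]'
```

```text
time: 9.28
ee_pos: [0.5504, 0.3139, 0.0714]
tcp_rot: [0.0, 0.079, 0.997, 0.0]
contact_force: [-0.1, -1.1, 0.3]
width: 0.0478
finger_force: 0.0
time: 9.52
ee_pos: [0.5502, 0.3136, 0.068]
tcp_rot: [-0.0, 0.079, 0.997, -0.0]
contact_force: [-0.4, -0.2, 0.7]
width: 0.0478
finger_force: 0.0
time: 9.78
ee_pos: [0.5502, 0.3136, 0.065]
tcp_rot: [-0.0, 0.079, 0.997, -0.0]
contact_force: [-0.6, 0.2, -0.1]
width: 0.0477
finger_force: 0.0
```

```bash
python3 -m pendant '[[[0,0,0.3,0,0,0,0.56],[0,0,0,0,0,0,0.56]]]'; python3 -m pendant '[[[0,0,0.2,0,0,0,0.56],[0,0,0,0,0,0,0.56]]]';python3 -m pendant '[[[0,0,0.2,0,0,0,0.56],[0,0,0,0,0,0,0.56]]]'
```

```text
time: 10.02
ee_pos: [0.5505, 0.3138, 0.0625]
tcp_rot: [0.0, 0.079, 0.997, 0.0]
contact_force: [-0.7, -0.7, 3.1]
width: 0.0478
finger_force: 1.8
time: 10.28
ee_pos: [0.5505, 0.3138, 0.0605]
tcp_rot: [0.0, 0.079, 0.997, 0.0]
contact_force: [-0.4, -1.5, 4.4]
width: 0.0478
finger_force: 2.4
time: 10.52
ee_pos: [0.5505, 0.3138, 0.0586]
tcp_rot: [0.0, 0.079, 0.997, 0.0]
contact_force: [-1.8, -0.2, 5.5]
width: 0.0479
finger_force: 3.0
```

Force matches two buttons pressed equally, about 4 mm down. I keep going to the bottom.

```bash
python3 -m pendant '[[[0,0,0.2,0,0,0,0.56],[0,0,0,0,0,0,0.56]]]'; python3 -m pendant '[[[0,0,0.2,0,0,0,0.56],[0,0,0,0,0,0,0.56]]]';python3 -m pendant '[[[0,0,0.1,0,0,0,0.56],[0,0,0,0,0,0,0.56]]]'
```

```text
time: 10.78
ee_pos: [0.5505, 0.3138, 0.0568]
tcp_rot: [0.0, 0.079, 0.997, 0.0]
contact_force: [-2.0, -0.3, 7.9]
width: 0.0479
finger_force: 3.6
time: 11.02
ee_pos: [0.5505, 0.3138, 0.0563]
tcp_rot: [0.0, 0.079, 0.997, 0.0]
contact_force: [-4.7, -2.2, 16.3]
width: 0.0477
finger_force: 8.0
time: 11.28
ee_pos: [0.5506, 0.3138, 0.0562]
tcp_rot: [0.001, 0.079, 0.997, 0.0]
contact_force: [-8.0, -3.6, 22.1]
width: 0.0476
finger_force: 10.9
```

Both are on the bottom (22 N in all, no tilt). I hold for 2.4 s and then lift straight up.

```bash
python3 -m pendant '[[[0,0,0,0,0,0,0.56],[0,0,0,0,0,0,0.56],[0,0,0,0,0,0,0.56],[0,0,0,0,0,0,0.56],[0,0,0,0,0,0,0.56],[0,0,0,0,0,0,0.56],[0,0,0,0,0,0,0.56],[0,0,0,0,0,0,0.56],[0,0,0,0,0,0,0.56],[0,0,0,0,0,0,0.56],[0,0,0,0,0,0,0.56],[0,0,0,0,0,0,0.56],[0,0,0,0,0,0,0.56],[0,0,0,0,0,0,0.56],[0,0,0,0,0,0,0.56],[0,0,0,0,0,0,0.56],[0,0,0,0,0,0,0.56],[0,0,0,0,0,0,0.56],[0,0,0,0,0,0,0.56]]]'
python3 -m pendant '[[[0,0,-0.5,0,0,0,0.56],[0,0,-1,0,0,0,0.56],[0,0,-2,0,0,0,0.56],[0,0,-3,0,0,0,0.56],[0,0,-4,0,0,0,0.56],[0,0,-3,0,0,0,0.56],[0,0,0,0,0,0,0.56],[0,0,0,0,0,0,0.56]]]'
python3 - <<'E'
from h import *
c=manip.capture("scene");P=cloud(c);z=P[...,2];g=c["image"].max(2)
m=((c["z_map"]>0)&(g<60)&(z>.05)&(z<.075)&(P[...,0]>.50)&(P[...,0]<.60)&(P[...,1]>.24)&(P[...,1]<.38)).astype(np.uint8)
n,L,st,ce=cv2.connectedComponentsWithStats(m)
for i in range(1,n):
    if st[i,4]>25: print(st[i],np.percentile(z[L==i],[50,80]).round(4))
for l in manip.landmark_of("guard_lip","scene")[:1]: print(l["score"],world(c,l["point"]).round(3))
cv2.imwrite("pics/scene6.png",cv2.resize(c["image"][150:310,180:420],None,fx=3,fy=3))
E
```

```text
time: 13.65
ee_pos: [0.5506, 0.3139, 0.0562]
tcp_rot: [0.001, 0.079, 0.997, 0.0]
contact_force: [-8.1, -3.0, 22.1]
width: 0.0479
finger_force: 10.9
time: 14.65
ee_pos: [0.5498, 0.3135, 0.1871]
tcp_rot: [-0.001, 0.079, 0.997, -0.0]
contact_force: [-0.2, -0.4, -0.7]
width: 0.048
finger_force: 0.0
[281 217  13  13  29] [0.0595 0.0621]
[280 232  13  13 130] [0.0667 0.0678]
[253 249  13  14 140] [0.0669 0.0678]
```

View pics/scene6.png

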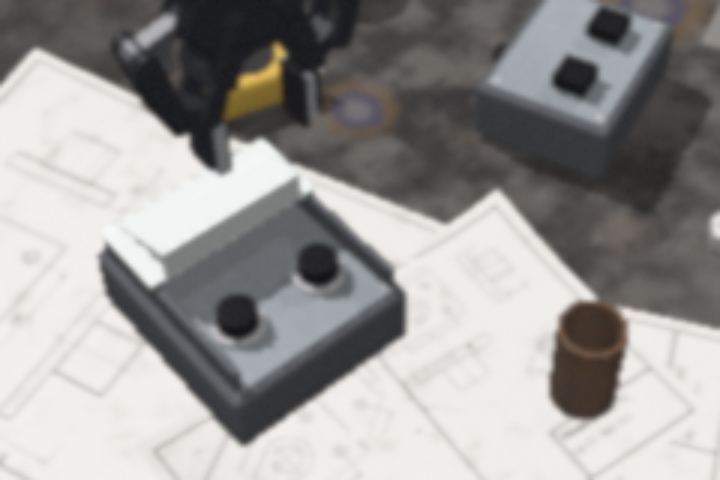

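The guard is fully back at (205, 205) and both buttons are up, at (238, 315) and (318, 263), with tops at 67 mm. The gripper is clear and the pipe is untouched.

```bash
python3 -c "
from rig import manip
print(manip.finish_job())"
```

```text
the job is handed in; nothing more can be done
None
```

I pushed the guard back to its stop, held both round buttons fully down together for over two seconds, and let them come up. I then handed the job in; it gave no verdict. The jog box and loose things were never touched.

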